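# Press the vial stoppers home along the row

### The job

The dried vials in the long curved rack, the one with the steel post at one end, still have their stoppers half in. With the fingertips, run along that row in one low pass, starting at the vial next to the post and missing none, and press each stopper gently but fully home in turn; between the first and the last keep the fingertips within 4 cm above the stopper tops. Pull no stopper out, and leave the short rack and everything else on the bench as they are.

Things in the scene. Friction and masses are not known exactly. Their poses are not given: they have to be found in the camera images.
- arc_rack: the long vial rack, fixed to the bench: white block 70 x 240 x 30 mm with five glass vials in a gently curved row, 40 mm apart, and one steel post (12 mm thick, 24 mm knob, top 96 mm above the bench) standing at one end. Origin: centre of its underside; y runs along the block, towards the end with the post; z up. The post stands at x = -18, y = +110 mm
- short_rack: the short vial rack, to be left alone, fixed: white block 55 x 130 x 30 mm, three vials in a straight row 40 mm apart along its y, the same stoppers, no post. Origin: centre of its underside; stopper tops 71 mm above the bench
- stopper1_top (a point): centre of the top face of the first stopper of the long rack, counted from the post: black rubber disc 20 mm wide and 5 mm thick with a bevelled rim (flat top 14 mm), about 71 mm above the bench when half in, 63 mm when fully home; it goes straight down and the point moves with it
- stopper2_top (a point): centre of the top face of the second stopper of the long rack, counted from the post; as the first
- stopper3_top (a point): centre of the top face of the third stopper of the long rack, counted from the post; as the first
- stopper4_top (a point): centre of the top face of the fourth stopper of the long rack, counted from the post; as the first
- stopper5_top (a point): centre of the top face of the fifth stopper of the long rack, counted from the post; as the first
- stopper1 (a joint): how far the first stopper has been pressed in, m: 0 to 0.0015 at the start, 0.008 fully home on the vial's mouth (hard stop); moves against about 3 N of friction and stays where it is left; pulling it out gives negative values
- stopper2 (a joint): how far the second stopper has been pressed in, m; as the first
- stopper3 (a joint): how far the third stopper has been pressed in, m; as the first
- stopper4 (a joint): how far the fourth stopper has been pressed in, m; as the first
- stopper5 (a joint): how far the fifth stopper has been pressed in, m; as the first
- spare1 (a joint): how far the stopper of vial 1 of the short rack has been pressed in, m; as in the long rack; must stay
- spare2 (a joint): how far the stopper of vial 2 of the short rack has been pressed in, m; as in the long rack; must stay
- spare3 (a joint): how far the stopper of vial 3 of the short rack has been pressed in, m; as in the long rack; must stay
- reagent_bottle_4: bystander, loose: small brown bottle with black cap, 36 mm wide, 66 mm tall. Origin: centre of its underside
- reagent_bottle_6: bystander, loose: small white bottle with black cap, 36 mm wide, 66 mm tall. Origin: centre of its underside
- beaker_1: bystander, loose: glass beaker, 75 x 81 mm, 95 mm tall. Origin: centre of its underside
- flask_1: bystander, loose: conical flask, 64 mm wide, 104 mm tall, at the back left. Origin: centre of its underside
- flask_3: bystander, loose: conical flask, 64 mm wide, 104 mm tall, at the back right. Origin: centre of its underside
- marker_1: bystander, loose: marker pen lying near the front edge, 12 x 137 x 14 mm, along its y. Origin: centre of its underside
- tweezers: bystander, loose: steel tweezers lying near the front edge, 21 x 141 x 9 mm, along its y. Origin: centre of its underside

How it is judged:
By the outcome, as a careful person would: the job done as asked, in the order asked, and still so for the second after the job is handed in, with the robot touching nothing.
It also fails if it takes over 48 s, if anything falls off the work surface, if the arm or the gripper's body presses on something with over 40 N, if the wrist force passes 120 N, or if a joint passes its speed limit or range.

### The arm

A 7-joint arm with a two-finger parallel gripper is mounted at the origin on a cart in front of the work surface, level with it; the furniture and walls round the work are solid. World frame = base frame: x ahead of the robot, y to its left, z up, the work surface at z = 0. Lengths are in m, angles in rad, forces in N, time in s.
With the tool pointing down it reaches from about 0.4 to 0.85 m from the base axis. Payload 4.5 kg.
Tool frame: the origin (TCP) lies midway between the tips of the shut fingers; the grasp point (between the pads) lies 19 mm behind it; z points along the fingers, y is the direction in which the jaws open and shut (so a half turn about z gives the same grasp; the last joint's range is limited). The gripper opens to 85 mm and grips with 20 to 120 N. Pads are 22 mm wide; open, the fingers measure 114 mm over their backs; the gripper's body (76 mm by 85 mm) begins 54 mm behind the grasp point. The pads swing forward as they close: fully open they stand 13 mm farther back than shut.
Start: joints at [1.209, 0.689, -0.195, 1.565, 0.157, 0.902, -0.215], TCP at [0.241, -0.577, 0.194] pointing down, gripper open.
Joint ranges: [-3.01, 3.01], [-0.46, 2.08], [-1.47, 1.51], [0.13, 2.56], [-1, 4.14], [0.04, 2.09], [-2.66, 2.66]. Speed limits (rad/s): [2.57, 2.57, 3.14, 3.14, 3.14, 3.14, 3.14].

### API

Orientations are given as a unit quaternion [w, x, y, z].
In Python, from plant import ctrl, ungrasp, close, solver, vision, job, read_time, read_joint_positions, read_qvel, read_tau, read_tool_pos, read_orientation, read_ft_force, read_moment, read_grip_width gives the robot as it stands. Calls block until the motion is done:
- ctrl.move_ptp(position, orientation): joint-space move of the TCP to a pose.
- ctrl.line_to(position, v=0.15, frame=None): straight line of the TCP; frame=None keeps the orientation; v is the mean speed in m/s.
- ctrl.movej(angles): joint-space move.
- ungrasp() and close(grip_force=None): open the fingers fully, or close them until they stop; grip_force is the grip in N (None keeps the last).
- ctrl.dwell(seconds).
- solver.inverse_kinematics(position, orientation): joint angles nearest the present ones, or None.
- vision.camera(name): name is "scene" or "top"; returns (picture, depth): 480x640x3 uint8, red, green, blue; 480x640 float32, m along the optical axis (not along the pixel's ray), 0 where there is no reading.
- vision.camera_params(name): a dict with "fov_y" (degrees; the focal length in pixels is half the picture's height over the tangent of half this angle, whatever the lens; pixels are square), "cx", "cy" (the principal point, pixels), "dist_coeffs" ([k1, k2, p1, p2, k3] as OpenCV has them; the pictures are not rectified), "rvec" (rotation vector, rad) and "tvec" (3), from world to camera coordinates, as OpenCV has them. Camera axes: x right, y down, z forward; pixel columns grow to the right and rows downward; lengths in m; the calibration is good to about 2 mm. A picture is of the moment at which its call begins. camera_params takes no time and is no camera call.
A pose or a line that the arm cannot do raises ctrl.Unreachable and nothing moves.
- job.job_done(): hands the job in, once; it reports no verdict.
Readings, each from a call of its own:
- read_time(): time.
- read_joint_positions(): joint angles.
- read_qvel(): joint speeds.
- read_tau(): joint torques, N m.
- read_tool_pos(): TCP position.
- read_orientation(): TCP orientation.
- read_ft_force(): force on the tool from outside, world axes, zero at the start.
- read_moment(): the same for the moment, N m.
- read_grip_width(): opening from 0.0 (shut) to 1.0 (fully open).
Only numpy, scipy, OpenCV 4.12 (cv2) and the standard library are available. Lean on these libraries where they do the work, as an engineer would, in place of code of your own. Each camera call takes 0.05 s, during which the arm holds its last target. There are 200 camera calls.

## Working session

There is one attempt and no reset: what is moved stays moved. The work goes in short steps, each a Python script; the robot and the scene stay as the last script left them, time stands still between calls to the robot, and variables do not carry over. Pictures are saved under pics/ and viewed, about 8 in all and at most 12, crops included, and the job is handed in when it is done.

```bash
mkdir -p pics; ls; python3 - <<'E'
from plant import *
import cv2,numpy as np
for n in("scene","top"):
    p,d=vision.camera(n); cv2.imwrite(f"pics/{n}.png",p[:,:,::-1]); np.savez(f"{n}.npz",p=p,d=d); print(n,vision.camera_params(n))
print(read_time(),read_tool_pos(),read_orientation())
E
```

```text
pics
scene {'fov_y': 44.48983882952488, 'cx': 329.56273005893445, 'cy': 231.64752029098722, 'dist_coeffs': array([-0.0202145,  0.       ,  0.       ,  0.       ,  0.       ]), 'rvec': array([ 0.88406019, -2.19590075,  1.34323408]), 'tvec': array([0.35200637, 0.20326562, 1.12401668])}
top {'fov_y': 45.387472845668526, 'cx': 317.82869160231286, 'cy': 244.92339894323092, 'dist_coeffs': array([-0.03476632,  0.        ,  0.        ,  0.        ,  0.        ]), 'rvec': array([ 2.15656959, -2.12125183,  0.15625704]), 'tvec': array([-0.00255541,  0.49776403,  1.36430382])}
0.1 [ 0.24069041 -0.5760916   0.19275154] [-8.18472318e-04  9.80469916e-01  1.96667300e-01 -2.17160270e-04]
```

View pics/top.png

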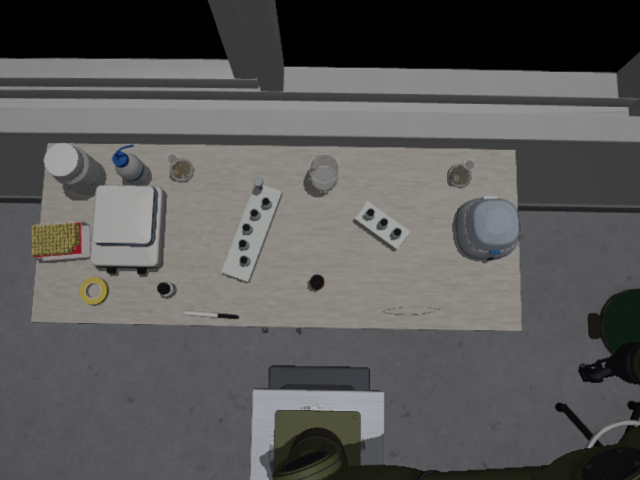

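View pics/scene.png

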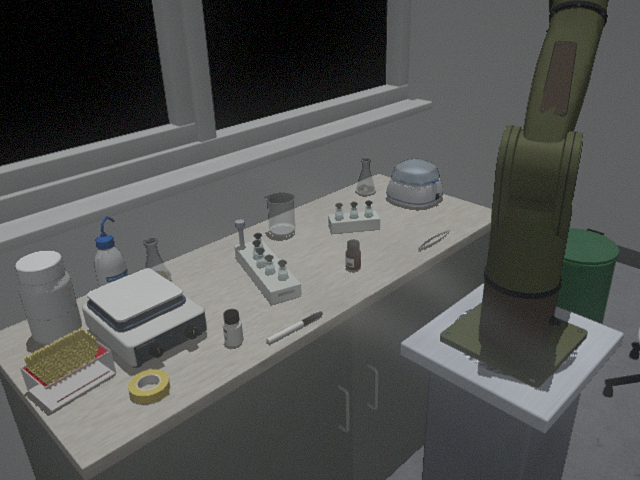

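```bash
cat > h.py <<'E'
import numpy as np,cv2
from plant import *
def cam(n):
    c=vision.camera_params(n); f=240/np.tan(np.radians(c["fov_y"]/2))
    return np.array([[f,0,c["cx"]],[0,f,c["cy"]],[0,0,1]]),c["dist_coeffs"],cv2.Rodrigues(c["rvec"])[0],c["tvec"]
def onplane(n,uv,z):
    K,D,R,t=cam(n); q=cv2.undistortPoints(np.float64(uv).reshape(-1,1,2),K,D)[:,0]
    r=np.c_[q,np.ones(len(q))]@R; o=-R.T@t
    return o+r*((z-o[2])/r[:,2])[:,None]
def proj(n,P):
    K,D,R,t=cam(n); return cv2.projectPoints(np.float64(P),cv2.Rodrigues(R)[0],t,K,D)[0][:,0]
E
python3 - <<'E'
from h import *
for n,(x0,y0,x1,y1),th in(("top",(215,165,415,290),60),("scene",(225,180,385,310),50)):
    im=np.load(n+".npz"); p=im["p"];d=im["d"]
    cv2.imwrite(f"pics/{n}_c.png",cv2.resize(p[y0:y1,x0:x1,::-1],None,fx=4,fy=4,interpolation=cv2.INTER_CUBIC))
    m=(p.max(2)<th).astype(np.uint8); m[:y0]=0;m[y1:]=0;m[:,:x0]=0;m[:,x1:]=0
    k,l,s,c=cv2.connectedComponentsWithStats(m)
    K,D,R,t=cam(n)
    for i in range(1,k):
        if s[i,4]<12: continue
        print(n,c[i].round(1),s[i],onplane(n,c[i],.07).round(4)[0], np.median(d[l==i]).round(3))
E
```

```text
top [259.7 187.5] [258 186   4   4  12] [0.6316 0.149  0.07  ] 1.415
top [265.4 201.3] [263 198   6   7  36] [0.5975 0.1341 0.07  ] 1.387
top [370.1 212.1] [367 209   7   7  37] [ 0.5748 -0.1192  0.07  ] 1.38
top [253.6 212.8] [251 210   7   7  37] [0.5688 0.1615 0.07  ] 1.382
top [383.1 221.9] [380 219   7   7  39] [ 0.5514 -0.1505  0.07  ] 1.377
top [245.9 227.2] [243 224   7   7  40] [0.5331 0.1788 0.07  ] 1.378
top [396.9 231.8] [394 229   7   7  42] [ 0.5277 -0.1835  0.07  ] 1.374
top [242.2 243.2] [239 240   7   7  39] [0.4941 0.1864 0.07  ] 1.371
top [243.3 259.6] [240 256   7   8  38] [0.4547 0.1823 0.07  ] 1.365
top [316.3 282. ] [309 275  15  15 167] [0.404  0.0076 0.07  ] 1.363
```

View pics/top_c.png

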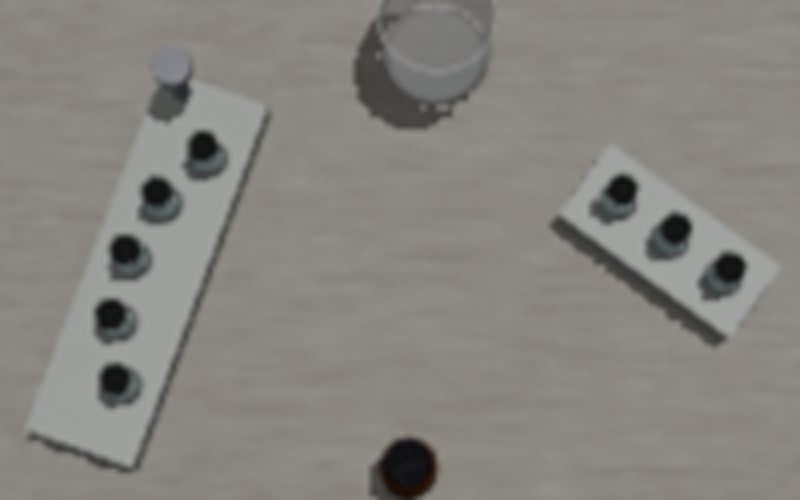

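View pics/scene_c.png

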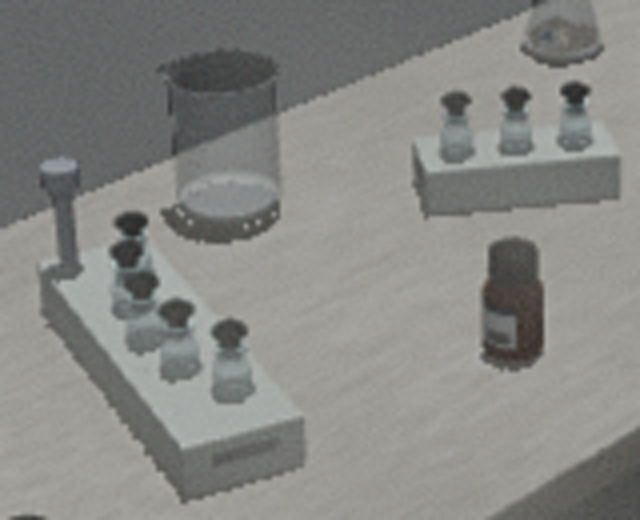

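```bash
python3 - <<'E'
from h import *
top=np.array([[265.4,201.3],[253.6,212.8],[245.9,227.2],[242.2,243.2],[243.3,259.6]])
sc=np.array([[132,219],[127,251],[141,286],[176,312],[231,333]])/4+[225,180]-.4
def und(n,uv):
    K,D,R,t=cam(n);return cv2.undistortPoints(np.float64(uv).reshape(-1,1,2),K,D)[:,0].T,np.c_[R,t]
a,A=und("top",top);b,B=und("scene",sc)
X=cv2.triangulatePoints(A,B,a,b);X=(X[:3]/X[3]).T;print(X.round(4))
P=onplane("top",top,.069);print(P.round(4),(proj("scene",P)-sc).round(1))
# depth check
d=np.load("top.npz")["d"];K,D,R,t=cam("top")
for u,v in top: 
    q=und("top",[[u,v]])[0][:,0];z=np.median(d[int(v)-1:int(v)+3,int(u)-1:int(u)+3]);print(((np.r_[q,1]*z-t)@R).round(4))
k=onplane("top",[[215+172/4,165+66/4]],.094)[0];print("post",k,k-P[0],np.linalg.norm(k[:2]-P[0,:2]))
# rack frame from rack's corners at z=.03
c=onplane("top",np.array([[192,78],[268,107],[136,467],[28,430]])/4+[215,165],[.03])
print(c.round(4))
y=c[:2].mean(0)-c[2:].mean(0);y/=np.linalg.norm(y);x=np.array([y[1],-y[0]])if 0 else np.array([y[1],-y[0],0]);o=c.mean(0)
for s in list(P)+[k]: print("rack xy",((s-o)@x).round(4),((s-o)@y).round(4))
for yaw in np.radians(np.arange(-180,180,30)):
    r=solver.inverse_kinematics([P[0,0],P[0,1],.12],[0,np.cos(yaw/2),np.sin(yaw/2),0]); print(np.degrees(yaw).round(),None if r is None else np.round(r,2))
E
```

```text
[[0.5982 0.1346 0.0692]
 [0.5693 0.1621 0.0687]
 [0.5345 0.1801 0.0656]
 [0.4952 0.1874 0.0667]
 [0.4552 0.1829 0.0669]]
[[0.5977 0.1341 0.069 ]
 [0.5689 0.1617 0.069 ]
 [0.5333 0.179  0.069 ]
 [0.4942 0.1865 0.069 ]
 [0.4547 0.1824 0.069 ]] [[ 0.6  0.1]
 [ 0.5 -0.1]
 [ 1.  -1.3]
 [ 0.9 -0.9]
 [ 0.4 -0.8]]
[0.5972 0.1338 0.0715]
[0.5682 0.1612 0.0725]
[0.533  0.1788 0.0704]
[0.4939 0.1861 0.0714]
[0.4544 0.182  0.0714]
post [0.64010064 0.15070606 0.094     ] [0.04238315 0.01664172 0.025     ] 0.04553326443325314
[[0.6497 0.1454 0.03  ]
 [0.6318 0.0974 0.03  ]
 [0.4055 0.1719 0.03  ]
 [0.427  0.2388 0.03  ]]
rack xy 0.0032 0.0751
rack xy -0.0126 0.0384
rack xy -0.0163 -0.001
rack xy -0.0096 -0.0402
rack xy 0.008 -0.0757
rack xy -0.0272 0.109
-180.0 [ 0.14  0.88 -0.83  1.66  0.77  0.96  0.59]
-150.0 [ 0.29  1.07 -1.26  1.65  1.06  1.26  0.9 ]
-120.0 [ 0.29  1.07 -1.26  1.65  1.06  1.26  1.42]
-90.0 [ 0.29  1.07 -1.26  1.65  1.06  1.26  1.95]
-60.0 [-0.51  0.8   0.38  1.69 -0.41  0.73 -2.53]
-30.0 [-0.43  0.78  0.24  1.69 -0.26  0.71 -2.15]
0.0 [-0.35  0.76  0.09  1.68 -0.1   0.7  -1.78]
30.0 [-0.26  0.76 -0.07  1.68  0.07  0.71 -1.41]
60.0 [-0.17  0.77 -0.23  1.67  0.24  0.73 -1.04]
90.0 [-0.08  0.78 -0.39  1.67  0.4   0.77 -0.65]
120.0 [ 0.01  0.81 -0.55  1.66  0.54  0.83 -0.26]
150.0 [ 0.08  0.85 -0.7   1.66  0.67  0.89  0.16]
```

```bash
cat >> h.py <<'E'
S=np.array([[.5979,.1343],[.5690,.1618],[.5338,.1795],[.4946,.1869],[.4549,.1826]])
Q=[0,np.cos(np.radians(10)),np.sin(np.radians(10)),0]
HOV=.083
def fz():
    ctrl.dwell(.08); return np.mean([read_ft_force()[2] for _ in range(5)])
def press(i):
    x,y=S[i]; ctrl.line_to([x,y,HOV],v=.08); f0=fz(); log=[]
    z=.067; ctrl.line_to([x,y,z],v=.04)
    while True:
        f=fz()-f0; log.append((round(z,4),round(float(read_tool_pos()[2]),4),round(f,1)))
        if f>9 or z<.0585: break
        z-=.0008; ctrl.line_to([x,y,z],v=.02)
    print(i+1,"t",round(read_time(),1),"f0",round(f0,1),log, read_tool_pos()[:2].round(4))
    ctrl.line_to([x,y,HOV],v=.06)
E
python3 - <<'E'
from h import *
close(20); print(read_time(),read_grip_width())
ctrl.move_ptp([*S[0],.18],Q); print(read_time(),read_tool_pos())
ctrl.line_to([*S[0],.10],v=.1); print(read_time(),read_tool_pos(),read_ft_force())
press(0)
E
```

```text
0.8667 0.0004084058816113286
3.6667 [0.59821719 0.13283653 0.18001886]
4.6167 [0.59849422 0.13445668 0.10058866] [ 0.02155919 -0.78125814  0.30073558]
1 t 9.4 f0 -0.3 [(0.067, 0.0671, np.float64(0.5)), (0.0662, 0.0663, np.float64(0.3)), (0.0654, 0.0654, np.float64(-0.1)), (0.0646, 0.0646, np.float64(0.7)), (0.0638, 0.0638, np.float64(0.6)), (0.063, 0.063, np.float64(0.4)), (0.0622, 0.0622, np.float64(-1.1)), (0.0614, 0.0614, np.float64(-0.0)), (0.0606, 0.0606, np.float64(0.1)), (0.0598, 0.0598, np.float64(-0.1)), (0.059, 0.059, np.float64(1.2)), (0.0582, 0.0582, np.float64(0.9))] [0.5979 0.1343]
```

```bash
python3 - <<'E'
from h import *
a=[]
for n,(x0,y0,x1,y1) in(("top",(215,165,315,265)),("scene",(215,170,315,270))):
    p,d=vision.camera(n); np.savez(n+"2.npz",p=p,d=d)
    a.append(cv2.resize(p[y0:y1,x0:x1,::-1],None,fx=4,fy=4,interpolation=cv2.INTER_CUBIC))
cv2.imwrite("pics/after1.png",cv2.convertScaleAbs(np.hstack(a),alpha=1.4))
print(read_tool_pos(),proj("scene",[read_tool_pos()]),read_ft_force())
E
```

```text
[0.59763444 0.13422756 0.08280802] [[257.74931438 229.27407431]] [-0.19581879 -0.34020607 -0.15564245]
```

View pics/after1.png

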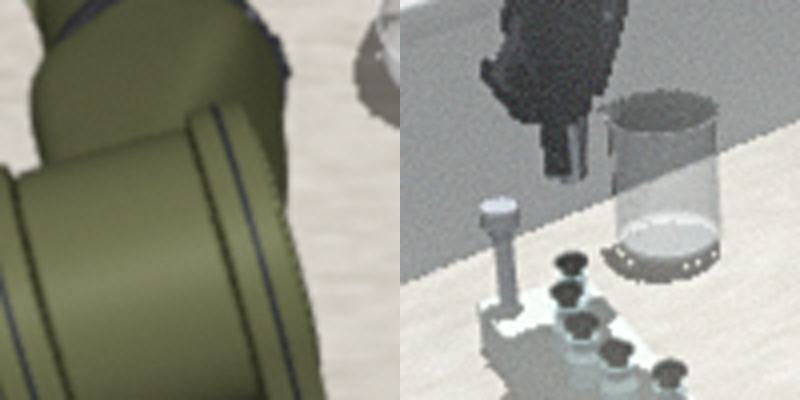

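```bash
python3 - <<'E'
from h import *
K,D,R,t=cam("scene");d=np.load("scene2.npz")["d"];d0=np.load("scene.npz")["d"];p=np.load("scene2.npz")["p"]
print(d[205:240:3,250:268:2].round(3)); print(d0[205:240:6,250:268:2].round(3))
for v in range(196,222,2):
    for u in (253,256,259,261):
        z=d[v,u]
        q=cv2.undistortPoints(np.float64([[[u,v]]]),K,D)[0,0];print((u,v),((np.r_[q,1]*z-t)@R).round(3),p[v,u],end=" ")
    print()
print(read_joint_positions(),read_tool_pos(),read_orientation(),read_grip_width())
E
```

```text
[[1.348 1.345 1.34  1.343 1.342 1.348 1.622 1.623 1.631]
 [1.594 1.348 1.344 1.344 1.346 1.359 1.621 1.628 1.635]
 [1.59  1.351 1.35  1.341 1.356 1.361 1.623 1.633 1.645]
 [1.6   1.359 1.362 1.359 1.352 1.365 1.627 1.634 1.641]
 [1.61  1.611 1.616 1.619 1.621 1.625 1.632 1.644 1.643]
 [1.602 1.611 1.613 1.623 1.626 1.631 1.637 1.642 1.621]
 [1.606 1.614 1.614 1.629 1.6   1.613 1.609 1.607 1.6  ]
 [1.584 1.581 1.59  1.585 1.59  1.59  1.588 1.585 1.581]
 [1.572 1.565 1.569 1.573 1.565 1.571 1.566 1.57  1.571]
 [1.551 1.553 1.553 1.556 1.553 1.55  1.553 1.552 0.   ]
 [1.542 1.541 1.385 1.387 1.386 1.386 1.53  1.537 1.538]
 [1.53  1.529 1.393 1.387 1.389 1.393 1.526 1.521 1.517]]
[[1.593 1.596 1.591 1.607 1.612 1.616 1.623 1.628 1.63 ]
 [1.597 1.605 1.61  1.606 1.615 1.625 1.628 1.634 1.64 ]
 [1.604 1.605 1.612 1.617 1.626 1.625 1.632 1.636 1.65 ]
 [1.609 1.616 1.621 1.622 1.604 1.601 1.608 1.601 1.603]
 [1.576 1.574 1.569 1.569 1.57  1.577 1.571 1.57  1.563]
 [1.536 1.539 1.387 1.383 1.384 1.389 1.539 1.531 1.536]]
(253, 196) [0.577 0.155 0.18 ] [52 46 48] (256, 196) [0.585 0.141 0.174]
[... 1700 characters left out ...]
[103 105 104] (259, 216) [ 0.779 -0.01   0.011] [115 115 116] (261, 216) [ 0.779 -0.018  0.008] [110 111 114] 
(253, 218) [0.776 0.013 0.013] [103 107 107] (256, 218) [ 0.783 -0.002  0.006] [107 110 110] (259, 218) [ 0.782 -0.012  0.002] [107 108 110] (261, 218) [ 0.785 -0.021 -0.001] [102 105 104] 
(253, 220) [0.783 0.008 0.003] [109 112 109] (256, 220) [ 0.783 -0.002 -0.   ] [104 107 106] (259, 220) [ 0.78  -0.01  -0.002] [111 113 111] (261, 220) [ 0.783 -0.019 -0.006] [104 104 107] 
[-0.25281156  0.81319958 -0.07744192  1.70129373  0.0953527   0.63129917
 -1.60490488] [0.59763444 0.13422756 0.08280802] [ 2.83975825e-05  9.84808109e-01  1.73645956e-01 -2.64886433e-04] 9.153735937215642e-05
```

The picture after the first descent shows all stoppers unmoved and the fingertips at about crop (565,178), some 15 px above where the reading puts them. Depth there gives z ≈ 0.125 against a reading of 0.083, with xy agreeing. I'll check whether this offset is constant before using it.

```bash
cat >> h.py <<'E'
def tip():
    p,d=vision.camera("scene"); d0=np.load("scene.npz")["d"]
    K,D,R,t=cam("scene"); m=((d0-d>.05)&(d>.5)&(p.max(2)<130)).astype(np.uint8)
    m[:, :235]=0; m[:,290:]=0
    m=cv2.morphologyEx(m,cv2.MORPH_OPEN,np.ones((3,3)))
    v,u=np.nonzero(m); q=cv2.undistortPoints(np.c_[u,v].astype(float).reshape(-1,1,2),K,D)[:,0]
    X=(np.c_[q,np.ones(len(q))]*d[v,u][:,None]-t)@R
    k=v>=v.max()-1
    return X[k].mean(0).round(4),v.max(),p
E
python3 - <<'E'
from h import *
print(tip()[:2],read_tool_pos())
ctrl.line_to([*S[0],.13],v=.1);print(tip()[:2],read_tool_pos())
ctrl.line_to([*S[0],.06],v=.1);r=tip();print(r[:2],read_tool_pos(),proj("scene",[[*S[0],z] for z in(.06,.08,.1,.12)]),read_time())
cv2.imwrite("pics/low.png",cv2.convertScaleAbs(cv2.resize(r[2][170:270,215:315,::-1],None,fx=6,fy=6,interpolation=cv2.INTER_CUBIC),alpha=1.4))
E
```

```text
(array([0.5938, 0.1379, 0.1239]), np.int64(215)) [0.59757956 0.13422721 0.08268394]
(array([0.593 , 0.1393, 0.1723]), np.int64(196)) [0.59728002 0.13410789 0.12937428]
(array([0.5936, 0.1382, 0.1012]), np.int64(224)) [0.59856033 0.13443355 0.06065795] [[258.39358119 237.85857752]
 [257.74563142 230.31728276]
 [257.08975322 222.67798235]
 [256.42581466 214.93891478]] 11.6417
```

View pics/low.png

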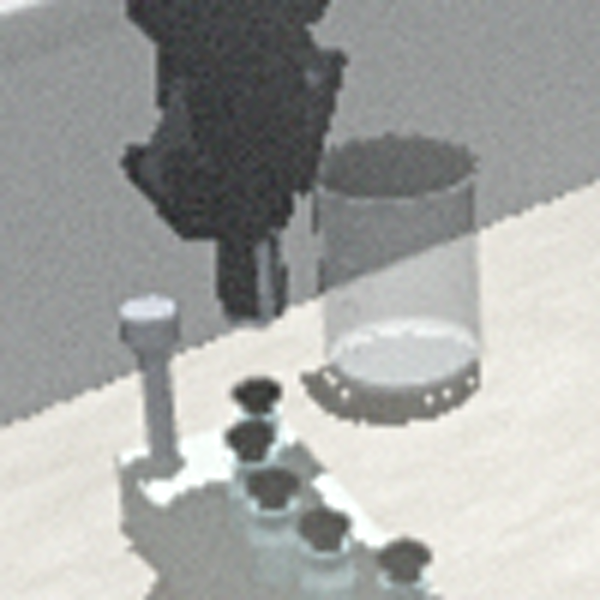

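The offset is a constant +41 mm in z (real = reported + 0.041; xy agrees). I'll shift the z targets by that and let the force decide.

```bash
cat >> h.py <<'E'
HOV=.042
def press(i,z=.0265):
    x,y=S[i]; ctrl.line_to([x,y,HOV],v=.08); f0=fz(); log=[]
    ctrl.line_to([x,y,z],v=.05)
    while True:
        f=fz()-f0; log.append((round(z,4),round(float(read_tool_pos()[2]),4),round(float(f),1)))
        if f>9 or z<.014: break
        z-=.001; ctrl.line_to([x,y,z],v=.03)
    ctrl.line_to([x,y,HOV],v=.08)
    print(i+1,"t",round(read_time(),1),"f0",round(f0,1),log)
E
python3 - <<'E'
from h import *
press(0); r=tip()
cv2.imwrite("pics/p1.png",cv2.convertScaleAbs(cv2.resize(r[2][170:270,215:315,::-1],None,fx=6,fy=6,interpolation=cv2.INTER_CUBIC),alpha=1.4))
print(r[0])
E
```

```text
1 t 14.0 f0 -0.1 [(0.0265, 0.0262, 0.1), (0.0255, 0.0255, 0.0), (0.0245, 0.0253, 6.8), (0.0235, 0.0252, 12.5)]
[0.5937 0.1394 0.0856]
```

View pics/p1.png

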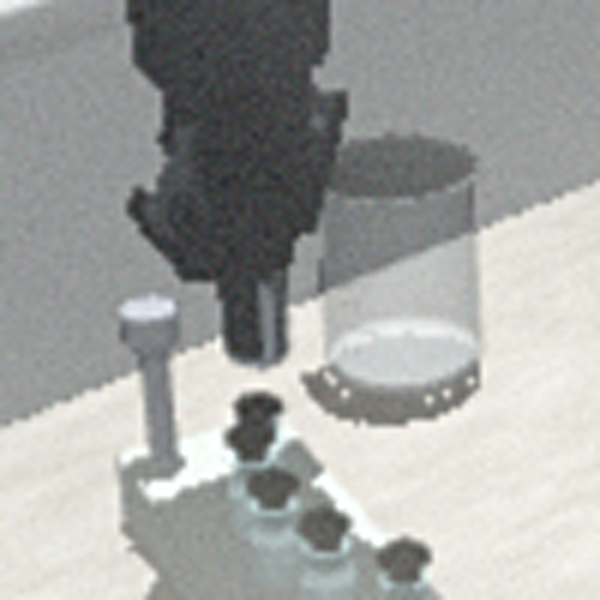

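Stopper 1 visibly dropped, by about 17 crop px (≈ 7–8 mm), and hit a hard stop at a reading of 0.0252. Now the rest of the row.

```bash
python3 - <<'E'
from h import *
for i in range(1,5): press(i)
ctrl.line_to([*S[4],.15],v=.15)
ctrl.move_ptp([.30,-.5,.17],Q)
print(read_time(),read_ft_force())
a=[]
for n,(x0,y0,x1,y1) in(("top",(215,165,315,290)),("scene",(215,190,315,315))):
    p,d=vision.camera(n); np.savez(n+"3.npz",p=p,d=d)
    a.append(cv2.resize(p[y0:y1,x0:x1,::-1],None,fx=4,fy=4,interpolation=cv2.INTER_CUBIC))
    if n=="scene": a.append(cv2.resize(np.load("scene.npz")["p"][y0:y1,x0:x1,::-1],None,fx=4,fy=4,interpolation=cv2.INTER_CUBIC))
cv2.imwrite("pics/end.png",cv2.convertScaleAbs(np.hstack(a[1:]),alpha=1.4))
d=np.load("top.npz")["d"];e=np.load("top3.npz")["d"]
u=np.array([[265,201],[254,213],[246,227],[242,243],[243,260],[370,212],[383,222],[397,232]])
for x,y in u: print((x,y),(np.median(e[y-1:y+2,x-1:x+2])-np.median(d[y-1:y+2,x-1:x+2])).round(4))
E
```

```text
2 t 16.7 f0 -0.9 [(0.0265, 0.0261, 0.5), (0.0255, 0.0255, 0.5), (0.0245, 0.0253, 7.1), (0.0235, 0.0252, 14.3)]
3 t 19.4 f0 0.2 [(0.0265, 0.0262, 0.1), (0.0255, 0.0255, -0.9), (0.0245, 0.0253, 5.8), (0.0235, 0.0252, 14.8)]
4 t 22.0 f0 0.1 [(0.0265, 0.0262, -0.9), (0.0255, 0.0255, -0.3), (0.0245, 0.0253, 7.3), (0.0235, 0.0252, 16.2)]
5 t 24.4 f0 -1.0 [(0.0265, 0.0263, 0.7), (0.0255, 0.0256, 1.5), (0.0245, 0.0252, 9.3)]
27.7 [0.25062935 0.17934213 0.03847901]
(np.int64(265), np.int64(201)) 0.0037
(np.int64(254), np.int64(213)) 0.0123
(np.int64(246), np.int64(227)) 0.0071
(np.int64(242), np.int64(243)) 0.01
(np.int64(243), np.int64(260)) 0.0086
(np.int64(370), np.int64(212)) 0.0008
(np.int64(383), np.int64(222)) 0.0006
(np.int64(397), np.int64(232)) 0.0028
```

View pics/end.png

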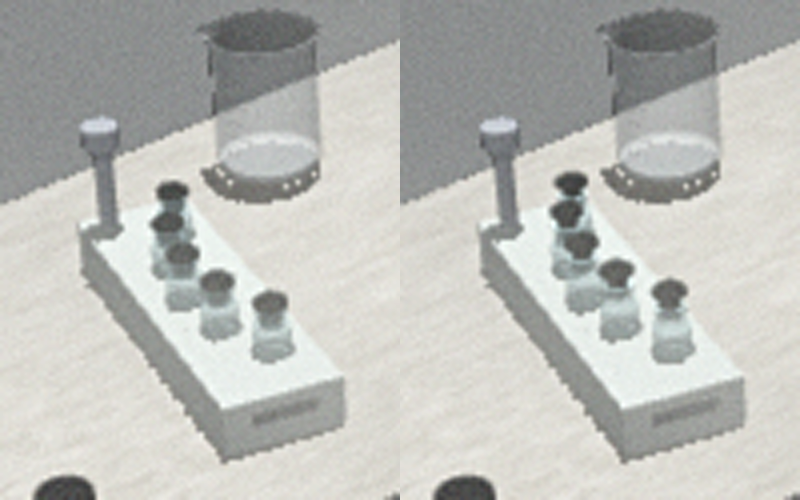

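```bash
python3 - <<'E'
from h import *
a=np.load("scene.npz")["p"].astype(int);b=np.load("scene3.npz")["p"].astype(int)
m=(cv2.blur(np.abs(a-b).max(2).astype(np.float32),(3,3))>30).astype(np.uint8)
k,l,s,c=cv2.connectedComponentsWithStats(m)
print([s[i].tolist() for i in range(1,k) if s[i,4]>8 and s[i,0]<470])
job.job_done(); print(read_time())
E
```

```text
[[252, 232, 11, 16, 82], [258, 244, 16, 18, 87], [277, 259, 10, 9, 52]]
the job is handed in; nothing more can be done
the job is handed in; nothing more can be done
```

I pressed all five stoppers of the long rack home in one low pass, starting at the post, and handed the job in at about 28 s.

- **Height error:** the reported tool height read about 4 cm lower than the real fingertips. My first descent at vial 1 therefore stopped in the air and touched nothing. I measured the offset by camera depth (about 41 mm), shifted the heights, and pressed by force feedback. The hard stop suggests the offset is nearer 38 mm.
- **Pressing:** each stopper met a hard stop at the same reading (0.0252, about 63 mm real), with 9–16 N. Between vials the fingertips were about 17 mm above the pressed tops, or 9 mm above the ones still half in.
- **Final checks:**
  - The scene picture shows all five stoppers lower by about 2.5–3 pixels (roughly 7–8 mm).
  - In the part of the scene picture I compared (left of column 470), only the long rack's stoppers changed.
  - The short rack's depth moved by no more than 3 mm, which is within noise.
- **Disagreement:** the top-camera depth change for stopper 1 was only 3.7 mm, against 7–12 mm for the others. I put this down to depth noise, because its hard-stop height and its drop in the picture match the others.

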